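# Load the drying press

## Robot

A 6-joint arm with a two-finger parallel gripper is mounted at the origin on a cart in front of the work surface, level with it; the furniture and walls round the work are solid. World frame = base frame: x ahead of the robot, y to its left, z up, the work surface at z = 0. Lengths are in m, angles in rad, forces in N, time in s.
With the tool pointing down it reaches from about 0.35 to 0.775 m from the base axis. Payload 5.5 kg.
Tool frame: the origin (TCP) lies midway between the tips of the shut fingers; the grasp point (between the pads) lies 19 mm behind it; z points along the fingers, y is the line along which they close (so a half turn about z gives the same grasp; the last joint's range is limited). The gripper opens to 85 mm and grips with 20 to 120 N. Pads are 22 mm wide; open, the fingers measure 114 mm over their backs; the gripper's body (76 mm by 85 mm) begins 54 mm behind the grasp point. The pads swing forward as they close: fully open they stand 13 mm farther back than shut.
Start: joints at [1.113, 0.313, 0.046, 1.304, 0, 1.431], TCP at [0.18, 0.546, 0.231] pointing down, gripper open.
Joint ranges: [-2.76, 2.76], [-0.86, 1.69], [-1.03, 1.26], [-2.2, 2.34], [-1.47, 1.5], [-3.14, 3.14]. Speed limits (rad/s): [2.57, 2.57, 3.14, 3.14, 3.14, 3.14].

## Interface

Orientations are given as a unit quaternion [w, x, y, z].
In Python, from workcell import env gives the robot as it stands.
- The arm moves only by the tool move_arm, never from a script. Its argument "targets" is a list of rows, each a list of 3 entries, a list of its own where there are three numbers: the shift along the tool's x, y, z in mm, then the turn, a rotation vector about the tool's x, y, z in units of 10 degrees (1.0 is 10 degrees), then the closure, from -1 (fully open) to 1 (shut). In form: [[[dx, dy, dz], [ax, ay, az], gripper], ...]. A call has 1 to 5 rows; each row is the pose to reach, as a shift and turn from the pose commanded when the call began, along the tool's axes at that moment; what a row does not reach only later rows make up. A row lasts 1/8 s, in which the tool goes at most 62.5 mm and 10.7 degrees, less where a joint would pass 70% of its speed; a pose out of reach is approached as far as the arm can. A call with a gripper value outside its range is refused whole. The fingers move at their own pace and stop on an object; "squeeze" is the grip in N (left out, the last holds). Time passes only in rows, so rows that repeat a pose let the fingers close. It gives the time, the measured TCP pose, the force, the opening and the grip force at its end, in the units of the state.
- env.get_state(): the state, without advancing time (a new reading comes with each control period).
- env.read_camera(name): name is "scene" or "side" or "wrist"; returns a dict with "pixels" (480x640x3 uint8, red, green, blue), "fovy" (degrees; the focal length in pixels is half the picture's height over the tangent of half this angle, whatever the lens; pixels are square), "cx", "cy" (the principal point, pixels), "dist_coeffs" ([k1, k2, p1, p2, k3] as OpenCV has them; the pictures are not rectified), "extrinsics" (4x4, takes a point from world to camera coordinates); the wrist camera has in their place "mount" (4x4, takes a point from camera to tool coordinates, whose origin is the TCP and whose axes are the flange's). Camera axes: x right, y up, looking along -z (the intrinsics and any distortion apply to the point x, -y, -z); pixel columns grow to the right and rows downward; lengths in m; the calibration is good to about 2 mm. A picture is of the moment at which its call begins: read the wrist's pose just before it. There is no depth.
- env.hand_in(): hands the job in; it is judged then, once.
Trained networks look in a picture, given as the dict that the camera call returned (one of the last four; its "shot" number tells which), for a name from the list of things; names that differ only in an ending like _2 or _b are one class to them, and where a whole thing is asked for, a point or a joint stands for the part that bears it (a point fixed in the world has none). Each returns a list of dicts, best first, with "confidence" (0 to 1); they miss things now and then, are a little off and sometimes report something else, mostly with a low value. They report only what shows in the picture. A call takes as long as a camera call. They do not tell look-alikes from the thing itself.
- env.spot_in(thing, picture): "centre" ([x, y, z] in m, in world coordinates, good to about 4 mm: the middle of the surface that is visible of it).
- env.regions_of(thing, picture): "mask" (480x640 bool, what is visible of it).
- env.landmark_of(thing, picture): "centre" ([x, y, z] in m, in world coordinates, good to about 4 mm: a listed point, or the origin of a listed thing).
The state is a dict: "clock": time; "joint_pos": joint angles; "qvel": joint speeds; "tau": joint torques, N m; "tcp_pos": TCP position; "orientation": TCP orientation; "wrist_force": force on the tool from outside, world axes, zero at the start; "ft_torque": the same for the moment, N m; "finger_gap": finger opening in m; "grip_force": force on a finger pad.
Only numpy, scipy, OpenCV 4.12 (cv2) and the standard library are available. Lean on these libraries where they do the work, as an engineer would, in place of code of your own. Each camera call takes 0.05 s, during which the arm holds its last target. There are 200 camera calls.

## Task

Load the small two-pillar drying press so that two packs of flood-damaged prints dry flat. Build the stack from the bed up: the large pack of stuck prints, the plain separator board, the small pack, the top board with its rails upward, and last the lead weight inside the rails. Both boards go down over the pillars and lie flat on the pack below; each pack sits centred and square between the pillars, kept level on the way. Leave the loupe, the jar and the brush where they are.

Things in the scene. Friction and masses are not known exactly. Their poses are not given: they have to be found in the camera images.
- press: drying press fixed to the table: wooden base 220 x 110 mm with two upright steel pillars. Origin: centre of the underside; x runs from pillar to pillar, z up. The bed is the cork pad (96 x 68 mm) in the middle, its top at z = 20 mm. Pillars at x = +80 and -80 mm, y = 0, 8 mm thick, tops at z = 106 mm, the last 10 mm tapered; 18 mm collars at their feet rise 1 mm above the bed.
- large_pack: the larger, thicker pack of photo prints stuck together and lying face down: a rigid cream block of sheets 84 (x) x 56 (y) x 24 mm (z), 0.12 kg. Origin: centre of the underside.
- small_pack: the smaller, thinner pack of stuck prints, face down: a rigid cream block of sheets 66 (x) x 46 (y) x 18 mm (z), 0.06 kg. Origin: centre of the underside.
- separator: the separator: a plain flat plywood board 184 (x) x 64 (y) x 12 mm (z), 0.1 kg, nothing on its faces. In the middle of each short end is an open notch 16 mm wide and 20 mm deep (its inner end at x = +72 or -72 mm) which goes round a press pillar with 4 mm play. Origin: centre of the underside.
- top_board: top board: wooden, 184 (x) x 64 (y) x 14 mm (z), 0.14 kg, lying rails up, ends notched like the separator's. Four low bevelled rails on its upper face (4 mm high, 8 mm wide at the foot, sloping 45 degrees) frame a flat recess 108 (x) x 47 mm (y) for the lead weight; its floor is at z = 14 mm. Origin: centre of the underside.
- lead_weight: the lead weight covered in grey cloth: a rounded block 100 (x) x 46 (y) x 27 mm (z; its solid core is 100 x 44 x 26 mm), about 0.62 kg. Origin: centre of the underside.
- loupe: bystander: a black stand loupe, 43 mm across and 38 mm tall, standing. Origin: centre of the underside.
- paste_jar: bystander: a white jar with a red lid, 55 mm across and 80 mm tall. Origin: centre of the underside.
- brush: bystander: a flat brush with a dark handle, 187 (x) x 24 x 12 mm, lying beyond the press. Origin: centre of the underside.
Things that resemble listed ones, but are neither listed nor needed, are in the scene too. What is shaped like the lead_weight but orange or yellow is not meant.

How it is judged:
At the end, for the whole second after the job is handed in: From the bed up: large pack, separator, small pack, top board, weight in its recess; each flat (0.06 rad), at rest, heights within 3 mm. Packs within 12 mm and 0.2 rad of the press, boards 8 mm and 0.1 rad; weight within 8 mm along, 6 mm across and 0.15 rad of the recess (horizontal distance between each of large_pack, small_pack and press below 0.012 m and z of large_pack in the frame of press between 0.017 and 0.023 m and angle between the x axis of each of large_pack, small_pack and the x axis of press, either way round below 0.2 rad and angle between each of large_pack, separator, small_pack, top_board, lead_weight's own z axis and vertical below 0.06 rad and linear speed of each of large_pack, separator, small_pack, top_board, lead_weight below 0.02 m/s and horizontal distance between each of separator, top_board and press below 0.008 m and z of separator in the frame of press between 0.041 and 0.047 m and angle between the x axis of each of separator, top_board and the x axis of press, either way round below 0.1 rad and z of small_pack in the frame of press between 0.053 and 0.059 m and z of top_board in the frame of press between 0.071 and 0.077 m and x of lead_weight in the frame of top_board between -0.008 and 0.008 m and y of lead_weight in the frame of top_board between -0.006 and 0.006 m and z of lead_weight in the frame of top_board between 0.011 and 0.017 m and angle between the x axis of lead_weight and the x axis of top_board, either way round below 0.15 rad); the robot touches nothing.
It fails at once if the loupe, the jar or the brush is moved by more than 25 mm (distance of any of loupe, paste_jar, brush from where it was at the start of the episode above 0.025 m).
It fails at once if a pack of prints is tipped by more than 0.5 rad (angle between any of large_pack, small_pack's own z axis and vertical above 0.5 rad).
It also fails if it takes over 115 s, if anything falls off the work surface, if the arm or the gripper's body presses on something with over 40 N, if the wrist force passes 120 N, or if a joint passes its speed limit or range.

## Working session

There is one attempt and no reset: what is moved stays moved. The work goes in short steps, Python scripts to look and compute and a tool call to move; the robot and the scene stay as the last step left them, time stands still between calls to the robot, and variables do not carry over. Pictures are saved under pics/ and viewed, at most 15 in all, crops included, and the job is handed in when it is done.

Besides the shell and the picture viewer there is one more tool, called as name(argument=value, ...) on one line, values as JSON. move_arm: Moves the arm, as the interface text tells. Its arguments: {"type":"object","properties":{"targets":{"type":"array","items":{"type":"array"}},"squeeze":{"type":"number"}},"required":["targets"]}

```bash
mkdir -p pics; ls; cat > h.py <<'E'
import numpy as np, cv2
from workcell import env
from scipy.spatial.transform import Rotation as R
def K(p):
    f=240/np.tan(np.radians(p['fovy'])/2); return np.array([[f,0,p['cx']],[0,f,p['cy']],[0,0,1]])
def ext(p,st=None):
    if 'extrinsics' in p: return np.array(p['extrinsics'])
    T=np.eye(4); q=st['orientation']; T[:3,:3]=R.from_quat([q[1],q[2],q[3],q[0]]).as_matrix(); T[:3,3]=st['tcp_pos']
    return np.linalg.inv(T@np.array(p['mount']))
F=np.diag([1,-1,-1.])
def proj(p,X,st=None):
    E=ext(p,st); Xc=(F@(E[:3,:3]@np.atleast_2d(X).T+E[:3,3:])).T
    return cv2.projectPoints(Xc,np.zeros(3),np.zeros(3),K(p),np.array(p['dist_coeffs'],float))[0].reshape(-1,2)
def at_z(p,uv,z,st=None):
    E=ext(p,st); n=cv2.undistortPoints(np.array(uv,float).reshape(-1,1,2),K(p),np.array(p['dist_coeffs'],float)).reshape(-1,2)
    d=(E[:3,:3].T@F@np.c_[n,np.ones(len(n))].T).T; c=-E[:3,:3].T@E[:3,3]
    return c+d*((z-c[2])/d[:,2])[:,None]
def save(p,n): cv2.imwrite('pics/'+n,p['pixels'][:,:,::-1])
E
python3 - <<'E'
from h import *
print(env.get_state())
for c in ['scene','side']:
    p=env.read_camera(c); save(p,c+'0.png'); print(c,p['fovy'],-ext(p)[:3,:3].T@ext(p)[:3,3])
    for t in ['press','large_pack','small_pack','separator','top_board','lead_weight','loupe','paste_jar','brush']:
        for r in env.landmark_of(t,p)[:4]: print(t,np.round(r['centre'],3),round(r['confidence'],2),proj(p,r['centre'])[0].round())
E
```

```text
pics
{'clock': 0.0, 'joint_pos': array([1.11338035e+00, 3.13994862e-01, 4.50106880e-02, 1.30360105e+00,
       1.06359317e-05, 1.43120496e+00]), 'qvel': array([ 2.79875940e-04,  6.67887576e-05, -6.43330005e-05,  1.83971467e-04,
        1.49637540e-04, -1.27090168e-03]), 'tau': array([-3.53822670e-04, -4.80627394e+01,  2.98533189e+01,  1.93248794e-02,
       -1.38367268e-04, -8.68980322e-06]), 'tcp_pos': array([0.1794684 , 0.54575321, 0.23042499]), 'orientation': array([-2.68131790e-04,  1.58244249e-01,  9.87399594e-01, -8.53330871e-04]), 'wrist_force': array([-0.71163474,  0.11815692, -0.28246958]), 'ft_torque': array([-0.03919496, -0.02453599, -0.02257614]), 'grip_force': 0.0, 'finger_gap': 0.08513130874126901}
scene 52.00092953283901 [ 0.08487388 -1.29598804  0.79837762]
press [ 0.541 -0.074 -0.   ] 0.84 [293. 245.]
large_pack [ 0.563 -0.41   0.001] 0.88 [350. 303.]
small_pack [ 0.444  0.414 -0.002] 0.69 [220. 191.]
top_board [ 0.552  0.265 -0.002] 0.68 [260. 201.]
top_board [ 0.756 -0.18   0.   ] 0.21 [370. 244.]
lead_weight [ 0.45  -0.552 -0.004] 0.9 [335. 354.]
lead_weight [ 0.6
[... 321 characters left out ...]
side 56.97247499016349 [ 0.23417061 -1.31354361  0.63028237]
press [ 0.541 -0.076  0.003] 0.83 [286. 242.]
large_pack [ 0.757 -0.175 -0.002] 0.69 [360. 248.]
large_pack [ 0.561 -0.409 -0.   ] 0.64 [326. 297.]
small_pack [0.446 0.413 0.001] 0.47 [234. 195.]
separator [ 0.529 -0.265  0.002] 0.69 [299. 271.]
top_board [ 0.551  0.264 -0.004] 0.69 [267. 206.]
lead_weight [ 0.45  -0.714  0.001] 0.91 [323. 388.]
lead_weight [ 0.603 -0.529  0.001] 0.88 [359. 320.]
lead_weight [ 0.435 -0.412 -0.003] 0.82 [278. 306.]
lead_weight [ 0.444 -0.549 -0.001] 0.71 [297. 338.]
loupe [0.571 0.404 0.   ] 0.45 [264. 193.]
paste_jar [ 0.756 -0.172  0.002] 0.74 [360. 247.]
brush [0.756 0.044 0.003] 0.45 [336. 220.]
```

```bash
python3 - <<'E'
import cv2
a=cv2.imread('pics/scene0.png')[150:450,130:490]
cv2.imwrite('pics/scene0c.png',cv2.resize(a,None,fx=2,fy=2,interpolation=cv2.INTER_CUBIC))
E
```

```text
(no output)
```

View pics/scene0c.png

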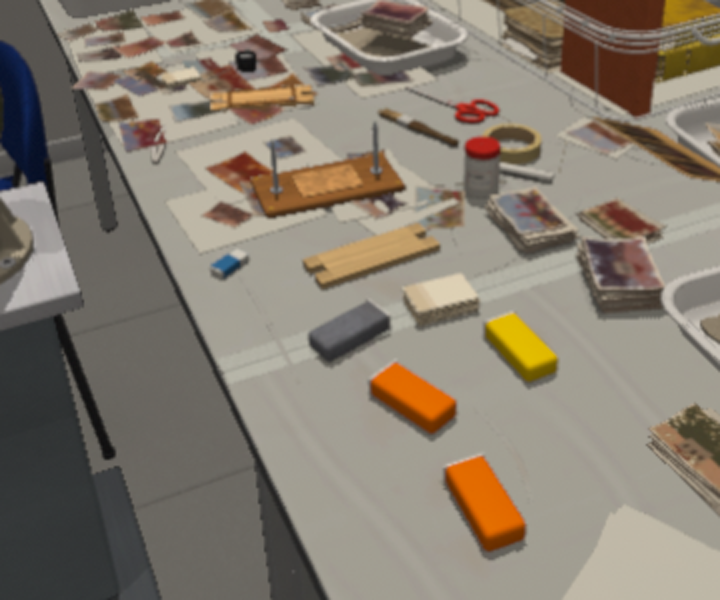

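The crop shows the following (crop pixels, each 2x the scene pixel):

| Thing | Crop pixel |
|---|---|
| Press | (328,182) |
| Separator | (372,255) |
| Large cream pack | (440,297) |
| Grey weight | (350,330) |
| Top board with rails | (262,97) |
| Small cream pack | (180,75) |
| Loupe | (246,60) |
| Jar | (482,168) |
| Brush | (418,127) |

Things that could be mistaken for the ones I want:
- **Weight:** orange blocks at (413,397) and (485,502), and a yellow one at (520,347). The grey one at (350,330) is right.
- **Packs:** picture-faced piles at (530,218), (620,222), (620,270) and (395,15). The cream ones at (440,297) and (180,75) are right.
- **Boards:** the slanted plank at (665,150). The plain board at (372,255) is the separator and the railed one at (262,97) is the top board.

```bash
cat >> h.py <<'E'
from scipy.optimize import minimize
def box(a,b,h): return [(a/2,b/2),(-a/2,b/2),(-a/2,-b/2),(a/2,-b/2)],h
NB=[(92,32),(-92,32),(-92,8),(-72,8),(-72,-8),(-92,-8),(-92,-32),(92,-32),(92,-8),(72,-8),(72,8),(92,8)]
SH={'large_pack':box(84,56,24),'small_pack':box(66,46,18),'separator':(NB,12),'top_board':(NB,16),'lead_weight':box(100,46,27),'press':box(220,110,17)}
S=4
def render(p,name,x,y,a,z0=0,st=None,shape=(480,640)):
    poly,h=SH[name]; poly=np.array(poly)/1000; c,s=np.cos(a),np.sin(a)
    P=poly@np.array([[c,s],[-s,c]])+[x,y]; n=len(P)
    b=proj(p,np.c_[P,np.full(n,z0)],st); t=proj(p,np.c_[P,np.full(n,z0+h/1000)],st)
    m=np.zeros((shape[0]*S,shape[1]*S),np.uint8)
    qs=[t,b]+[np.array([b[i],b[(i+1)%n],t[(i+1)%n],t[i]]) for i in range(n)]
    if name=='press':
        for sg in (80,-80):
            o=np.array([c,s])*sg/1000+[x,y]; w=np.array([.004,0])
            qs.append(cv2.convexHull(proj(p,[np.r_[o+w,.01],np.r_[o-w,.01],np.r_[o-w,.1],np.r_[o+w,.1]],st).astype(np.float32)).reshape(-1,2))
    for q in qs: cv2.fillPoly(m,[np.round((q+.5)*S).astype(np.int32)],1)
    return m
def fit(name,views,x0,z0=0):
    """views: list of (picture, state, mask)"""
    Ms=[cv2.resize(m.astype(np.uint8),None,fx=S,fy=S,interpolation=cv2.INTER_NEAREST) for _,_,m in views]
    def cost(v):
        t=0
        for (p,st,_),M in zip(views,Ms):
            r=render(p,name,v[0]/1000,v[1]/1000,v[2]/100,z0,st); t+=1-(r&M).sum()/max(1,(r|M).sum())
        return t/len(views)
    best=None
    for a in (x0[2] if np.ndim(x0[2]) else [x0[2]]):
        i=np.array([x0[0]*1000,x0[1]*1000,a*100])
        c=cost(i)
        if best is None or c<best[0]: best=(c,i)
    i=best[1]
    r=minimize(cost,i,method='Nelder-Mead',options=dict(initial_simplex=[i,i+[8,0,0],i+[0,8,0],i+[0,0,12]],xatol=.1,fatol=1e-4,maxfev=120))
    return r.x/[1000,1000,100],r.fun
def mask_of(name,p,c,st=None,z=.01):
    uv=proj(p,[[c[0],c[1],z]],st)[0]; best=None
    for r in env.regions_of(name,p):
        ys,xs=np.nonzero(r['mask'])
        if len(xs)==0: continue
        d=np.hypot(xs.mean()-uv[0],ys.mean()-uv[1])
        if best is None or d<best[0]: best=(d,r['mask'],r['confidence'])
    return best
E
cat > f0.py <<'E'
from h import *
G=dict(press=(.541,-.075),large_pack=(.562,-.41),small_pack=(.445,.414),separator=(.529,-.265),top_board=(.552,.265),lead_weight=(.435,-.412))
ps=[env.read_camera('scene'),env.read_camera('side')]
for n,c in G.items():
    v=[]
    for p in ps:
        b=mask_of(n,p,c)
        if b and b[0]<25: v.append((p,None,b[1]))
    for k in ([v,v[:1],v[1:]] if len(v)>1 else [v]):
        if k:
            x,f=fit(n,k,(c[0],c[1],np.arange(-1.5,1.5,.2)))
            print(n,len(k),x.round(4),round(f,3),flush=True)
p=env.read_camera('wrist'); print(p['fovy'],p['mount'],p['dist_coeffs'])
E
time python3 f0.py
```

```text
press 1 [ 0.5431 -0.0647 -0.1704] 0.155
large_pack 2 [ 0.5641 -0.406  -0.1156] 0.102
large_pack 1 [ 0.5634 -0.4093 -0.1273] 0.094
large_pack 1 [ 0.5642 -0.4032 -0.0959] 0.049
small_pack 2 [ 0.4404  0.4155 -0.0136] 0.214
small_pack 1 [ 0.4435  0.4224 -0.1389] 0.256
small_pack 1 [0.4396 0.4146 0.0655] 0.15
separator 2 [ 0.5296 -0.2666  0.0541] 0.09
separator 1 [ 0.5289 -0.2681  0.078 ] 0.051
separator 1 [ 0.5299 -0.2639  0.0675] 0.099
top_board 2 [ 0.5557  0.2714 -0.2877] 0.166
top_board 1 [ 0.5573  0.2727 -0.3116] 0.143
top_board 1 [ 0.5544  0.2662 -0.2597] 0.184
lead_weight 2 [ 0.4333 -0.413   0.3037] 0.162
lead_weight 1 [ 0.4318 -0.4155  0.286 ] 0.178
lead_weight 1 [ 0.4333 -0.4089  0.2945] 0.134
64.73765471833678 [[ 2.95578838e-04  9.57525866e-01  2.88347236e-01  7.44166850e-02]
 [ 9.99999727e-01 -8.75828348e-05 -7.34239488e-04 -1.26625107e-04]
 [-6.77799033e-04  2.88347374e-01 -9.57525630e-01 -1.42956462e-01]
 [ 0.00000000e+00  0.00000000e+00  0.00000000e+00  1.00000000e+00]] [-0.05248353  0.          0.          0.          0.        ]
real	0m37.317s
user	0m21.202s
sys	0m5.421s
```

```bash
cat >> h.py <<'E'
def go(x,y,z,a,tilt0=None):
    """numbers for move_arm: TCP to (x,y,z), tool straight down, tool x axis at world yaw pi+a"""
    st=env.get_state(); q=st['orientation']; R0=R.from_quat([q[1],q[2],q[3],q[0]])
    Rd=R.from_euler('z',np.pi+a)*R.from_euler('x',np.pi)
    d=R0.inv().apply(np.array([x,y,z])-st['tcp_pos'])*1000
    r=(R0.inv()*Rd).as_rotvec(degrees=True)/10
    print('go',d.round(1).tolist(),r.round(2).tolist(),'dist',round(float(np.linalg.norm(d))))
E
python3 -c "
from h import *
go(.47,.32,.2,0)"
```

```text
go [-346.5, -124.2, 31.3] [0.0, -0.0, -1.82] dist 369
```

move_arm(targets=[[[-346,-124,31],[0,0,-1.82],-1],[[-346,-124,31],[0,0,-1.82],-1],[[-346,-124,31],[0,0,-1.82],-1],[[-346,-124,31],[0,0,-1.82],-1],[[-346,-124,31],[0,0,-1.82],-1]])

```text
clock: 2.38
tcp_pos: [0.4232, 0.3565, 0.2055]
orientation: [0.0, -0.0, 1.0, 0.0]
wrist_force: [-0.5, 0.8, -0.3]
finger_gap: 0.0853
grip_force: 0.0
```

```bash
python3 -c "
from h import *
go(.47,.32,.2,0)"
```

```text
go [-46.8, -36.5, 5.5] [0.0, 0.0, 0.0] dist 60
```

move_arm(targets=[[[-47,-36,5],[0,0,0],-1],[[-47,-36,5],[0,0,0],-1],[[-47,-36,5],[0,0,0],-1]])

```text
clock: 2.75
tcp_pos: [0.4685, 0.3215, 0.2003]
orientation: [-0.0, 0.001, 1.0, 0.0]
wrist_force: [-0.3, 0.1, -0.1]
finger_gap: 0.0852
grip_force: 0.0
```

```bash
cat > look.py <<'E'
import sys,pickle
from h import *
# args: picname name:x,y,a ...
st=env.get_state(); p=env.read_camera('wrist'); pickle.dump((st,p),open('pics/'+sys.argv[1]+'.pkl','wb'))
im=p['pixels'][:,:,::-1].copy()
for s in sys.argv[2:]:
    n,c=s.split(':'); c=[float(t) for t in c.split(',')]; z0=c[3] if len(c)>3 else 0
    b=mask_of(n,p,c,st,z0+.01)
    if not b: print(n,'none'); continue
    x,f=fit(n,[(p,st,b[1])],c,z0); print(n,x.round(4),'cost',round(f,3),'conf',round(b[2],2),'d',round(b[0]))
    m=cv2.resize(render(p,n,*x,z0,st),(640,480),interpolation=cv2.INTER_AREA)
    cs,_=cv2.findContours(m,cv2.RETR_EXTERNAL,cv2.CHAIN_APPROX_NONE); cv2.drawContours(im,cs,-1,(0,0,255),1)
    cs,_=cv2.findContours(b[1].astype(np.uint8),cv2.RETR_EXTERNAL,cv2.CHAIN_APPROX_NONE); cv2.drawContours(im,cs,-1,(0,255,0),1)
cv2.imwrite('pics/'+sys.argv[1]+'.png',im); print(st['tcp_pos'],st['clock'])
E
python3 look.py w1 small_pack:.44,.415,0 top_board:.555,.27,-.28; python3 -c "
from h import *
go(.5,-.14,.2,0)"
```

```text
small_pack [0.4411 0.4125 0.0201] cost 0.036 conf 0.85 d 2
top_board [ 0.5515  0.2628 -0.2866] cost 0.048 conf 0.66 d 12
[0.46854678 0.32151852 0.2002868 ] 2.75
go [-31.5, -462.8, 0.6] [0.0, 0.0, 0.01] dist 464
```

View pics/w1.png

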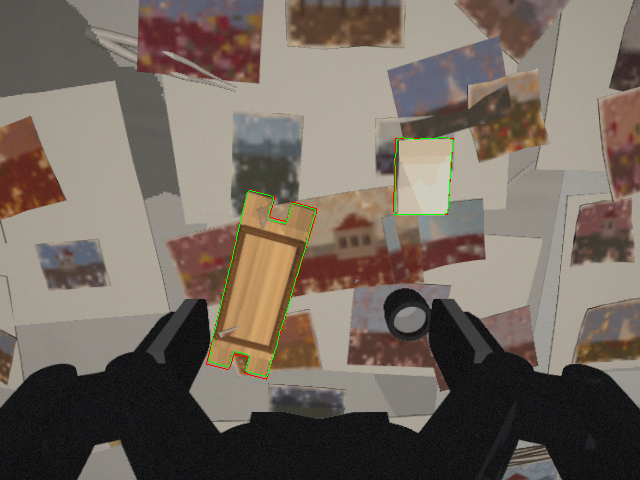

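The wrist view shows the top board at pixel (262,285), the small pack at (424,177) and the loupe at (408,313). The fitted outlines match well. Next I look at the press and separator.

move_arm(targets=[[[-32,-463,0],[0,0,0],-1],[[-32,-463,0],[0,0,0],-1],[[-32,-463,0],[0,0,0],-1],[[-32,-463,0],[0,0,0],-1],[[-32,-463,0],[0,0,0],-1]])

```text
clock: 3.52
tcp_pos: [0.49, 0.0095, 0.201]
orientation: [0.001, -0.001, 1.0, -0.0]
wrist_force: [1.3, 0.4, 0.2]
finger_gap: 0.0855
grip_force: 0.0
```

```bash
python3 -c "
from h import *
go(.48,-.14,.2,0)"
```

```text
go [10.4, -149.5, 1.0] [-0.0, 0.01, 0.02] dist 150
```

move_arm(targets=[[[10,-150,0],[0,0,0],-1],[[10,-150,0],[0,0,0],-1],[[10,-150,0],[0,0,0],-1],[[10,-150,0],[0,0,0],-1]])

```text
clock: 4.03
tcp_pos: [0.4802, -0.1406, 0.2007]
orientation: [0.0, 0.001, 1.0, -0.0]
wrist_force: [0.2, -1.3, 0.1]
finger_gap: 0.0855
grip_force: 0.0
```

```bash
python3 look.py w2 press:.543,-.07,-.17 separator:.529,-.266,.06; python3 -c "
from h import *
go(.46,-.4,.2,0)"
```

```text
press [ 0.5416 -0.0737 -0.0966] cost 0.04 conf 0.57 d 12
separator [ 0.5276 -0.2688  0.0509] cost 0.149 conf 0.79 d 20
[ 0.480221   -0.14064134  0.20065468] 4.025
go [20.7, -261.4, 0.5] [0.0, 0.0, 0.01] dist 262
```

View pics/w2.png

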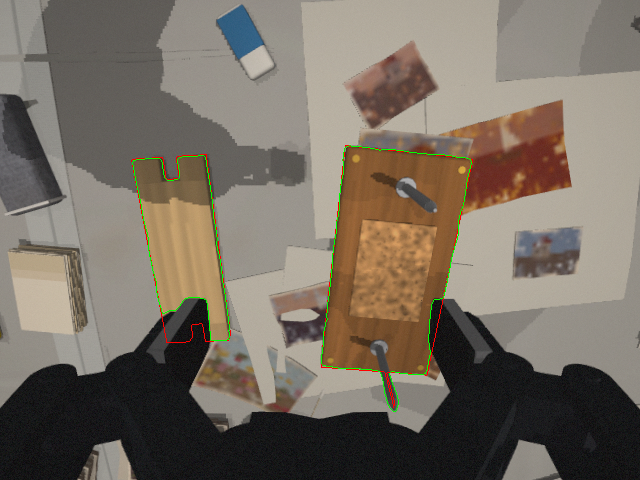

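The press cork pad has corners at about (363,220), (436,226), (421,322) and (351,313), with pillar feet at (404,187) and (378,347). The separator at (180,250) is partly behind a finger, so I will re-measure it later.

move_arm(targets=[[[20,-262,0],[0,0,0],-1],[[20,-262,0],[0,0,0],-1],[[20,-262,0],[0,0,0],-1],[[20,-262,0],[0,0,0],-1],[[20,-262,0],[0,0,0],-1]])

```text
clock: 4.8
tcp_pos: [0.4605, -0.4041, 0.1998]
orientation: [0.0, 0.001, 1.0, -0.0]
wrist_force: [0.3, 0.8, 0.5]
finger_gap: 0.0854
grip_force: 0.0
```

```bash
python3 look.py w3 large_pack:.562,-.408,-.11 separator:.528,-.267,.06 lead_weight:.433,-.412,.3; python3 - <<'E'
from h import *
import pickle
st,p=pickle.load(open('pics/w2.pkl','rb'))
c=at_z(p,[(363,220),(436,226),(421,322),(351,313)],.02,st); print(c.round(4),c.mean(0)); d=(c[2]+c[3]-c[0]-c[1])/2; print(np.arctan2(d[1],d[0]),np.linalg.norm(d))
E
```

```text
large_pack [ 0.5624 -0.4067 -0.0899] cost 0.04 conf 0.91 d 2
separator [ 0.5281 -0.2682  0.0524] cost 0.252 conf 0.92 d 27
lead_weight [ 0.4314 -0.4117  0.2603] cost 0.054 conf 0.89 d 2
[ 0.46048978 -0.40406525  0.199839  ] 4.8
[[ 0.4908 -0.1014  0.02  ]
 [ 0.4963 -0.036   0.02  ]
 [ 0.5927 -0.0418  0.02  ]
 [ 0.5826 -0.1099  0.02  ]] [ 0.54058851 -0.07227343  0.02      ]
-0.0754452224336075 0.09435683769485727
```

View pics/w3.png

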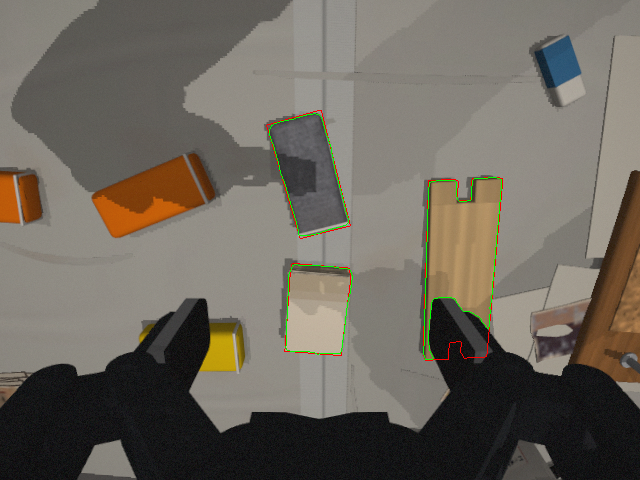

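The close view confirms the choices: grey weight at (309,173), plain cream pack at (318,308), separator at (463,265). The orange and yellow blocks stay apart from these. I now grasp the large pack.

```bash
python3 -c "
from h import *
go(.5625,-.407,.08,-.09)"
```

```text
go [-101.9, -7.5, 120.2] [0.01, -0.0, 0.53] dist 158
```

move_arm(targets=[[[-102,-7,60],[0,0,0.53],-0.7],[[-102,-7,120],[0,0,0.53],-0.7],[[-102,-7,140],[0,0,0.53],-0.7],[[-102,-7,150],[0,0,0.53],-0.7],[[-102,-7,150],[0,0,0.53],-0.7]])

```text
clock: 5.62
tcp_pos: [0.562, -0.4071, 0.0508]
orientation: [-0.001, 0.045, 0.999, 0.001]
wrist_force: [0.3, 0.0, 0.1]
finger_gap: 0.0723
grip_force: 0.0
```

```bash
python3 look.py w4 large_pack:.562,-.408,-.09; python3 -c "
from h import *
print(env.get_state()['tcp_pos'],env.get_state()['finger_gap'])
go(.5625,-.407,.002,-.09)"
```

```text
large_pack [ 0.5624 -0.4066 -0.0932] cost 0.022 conf 0.75 d 3
[ 0.56202215 -0.4071425   0.05079562] 5.625
[ 0.56297521 -0.40939491  0.05344956] 0.0726039557824373
go [0.8, 2.5, 51.4] [-0.01, 0.02, -0.01] dist 52
```

```bash
python3 - <<'E'
from h import *
for i in range(6):
    env.read_camera('side'); s=env.get_state(); print(s['clock'],s['tcp_pos'].round(4),s['orientation'].round(4),s['qvel'][0].round(4), s['joint_pos'][:2].round(4))
E
```

```text
5.775 [ 0.5631 -0.4099  0.0538] [ 0.0018  0.0463  0.9989 -0.0014] -0.0083 [-0.7444  0.6344]
5.825 [ 0.563  -0.4101  0.0537] [ 0.0018  0.0464  0.9989 -0.0015] -0.0065 [-0.7447  0.6345]
5.875 [ 0.5629 -0.4101  0.0533] [ 0.0016  0.0465  0.9989 -0.0014] -0.0045 [-0.7448  0.6349]
5.925 [ 0.5627 -0.4101  0.0529] [ 0.0014  0.0466  0.9989 -0.0011] -0.0017 [-0.745   0.6354]
5.975 [ 0.5625 -0.4099  0.0524] [ 1.100e-03  4.660e-02  9.989e-01 -9.000e-04] 0.0016 [-0.745  0.636]
6.025 [ 0.5623 -0.4097  0.0519] [ 8.000e-04  4.660e-02  9.989e-01 -6.000e-04] 0.0032 [-0.745   0.6365]
```

move_arm(targets=[[[0,2,25],[0,0,0],-0.7],[[0,2,45],[0,0,0],-0.7],[[0,2,49],[0,0,0],-0.7],[[0,2,49],[0,0,0],-0.7],[[0,2,49],[0,0,0],-0.7]])

```text
clock: 6.65
tcp_pos: [0.5629, -0.4077, 0.0026]
orientation: [0.001, 0.046, 0.999, -0.001]
wrist_force: [0.3, 0.7, 0.3]
finger_gap: 0.0725
grip_force: 0.0
```

move_arm(squeeze=50, targets=[[[0,0,0],[0,0,0],1],[[0,0,0],[0,0,0],1],[[0,0,0],[0,0,0],1],[[0,0,0],[0,0,0],1],[[0,0,0],[0,0,0],1]])

```text
clock: 7.28
tcp_pos: [0.563, -0.4076, 0.0027]
orientation: [0.001, 0.046, 0.999, -0.001]
wrist_force: [-0.2, -0.7, 6.6]
finger_gap: 0.0551
grip_force: 55.0
```

```bash
python3 -c "
from h import *
print(env.get_state()['tcp_pos'],env.get_state()['finger_gap'],env.get_state()['grip_force'])
go(.5416,-.073,.12,-.09)"
```

```text
[ 0.56299391 -0.4076494   0.00270644] 0.05506921764509154 55.02389430999756
go [52.0, 331.1, -117.8] [-0.01, 0.01, -0.02] dist 355
```

move_arm(targets=[[[0,0,-50],[0,0,0],1],[[0,0,-110],[0,0,0],1],[[10,60,-118],[0,0,0],1],[[20,120,-118],[0,0,0],1],[[30,180,-118],[0,0,0],1]])

```text
clock: 7.9
tcp_pos: [0.5486, -0.2233, 0.1193]
orientation: [0.0, 0.047, 0.999, 0.0]
wrist_force: [0.6, 2.0, -1.4]
finger_gap: 0.0547
grip_force: 54.3
```

move_arm(targets=[[[7,50,0],[0,0,0],1],[[14,100,0],[0,0,0],1],[[20,140,0],[0,0,0],1],[[22,151,0],[0,0,0],1],[[22,151,0],[0,0,0],1]])

```text
clock: 8.52
tcp_pos: [0.5411, -0.0723, 0.1193]
orientation: [-0.0, 0.046, 0.999, -0.0]
wrist_force: [-0.0, 0.1, -2.1]
finger_gap: 0.0548
grip_force: 54.3
```

move_arm(targets=[[[0,0,0],[0,0,0],1],[[0,0,0],[0,0,0],1],[[0,0,0],[0,0,0],1],[[0,0,0],[0,0,0],1]])

```text
clock: 9.02
tcp_pos: [0.5412, -0.0732, 0.1194]
orientation: [-0.0, 0.047, 0.999, 0.0]
wrist_force: [0.4, 0.7, -1.1]
finger_gap: 0.055
grip_force: 54.3
```

```bash
python3 look.py w5 press:.5416,-.073,-.09 large_pack:.54,-.073,-.09,.12;python3 -c "
from h import *
print(env.get_state()['tcp_pos'],env.get_state()['finger_gap'],env.get_state()['grip_force'])
go(.5412,-.0733,.024,-.09)"
```

```text
press [ 0.5404 -0.0735 -0.0943] cost 0.503 conf 0.81 d 101
large_pack [ 0.54   -0.0727 -0.1043] cost 0.086 conf 0.86 d 9
[ 0.54118268 -0.07315291  0.11935856] 9.025
[ 0.54113161 -0.07280057  0.11938096] 0.05494637278736664 54.33504402637482
go [-0.1, -0.5, 95.4] [0.0, -0.0, -0.02] dist 95
```

View pics/w5.png

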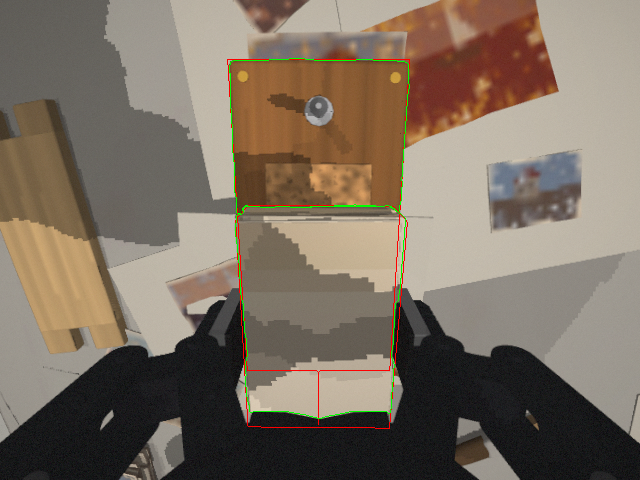

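The pack is held level. The near pillar top is at (319,108) and the base's near edge runs (230,60)–(409,60), symmetric, so yaw and centring look right. I lower and release.

move_arm(targets=[[[0,0,40],[0,0,0],1],[[0,0,75],[0,0,0],1],[[0,0,90],[0,0,0],1],[[0,0,96],[0,0,0],1],[[0,0,96],[0,0,0],1]])

```text
clock: 9.8
tcp_pos: [0.5419, -0.0728, 0.0241]
orientation: [0.001, 0.046, 0.999, -0.0]
wrist_force: [0.1, 0.0, -1.1]
finger_gap: 0.0552
grip_force: 54.3
```

move_arm(targets=[[[0,0,0],[0,0,0],1],[[0,0,0],[0,0,0],-0.7],[[0,0,0],[0,0,0],-0.7],[[0,0,0],[0,0,0],-0.7],[[0,0,0],[0,0,0],-0.7]])

```text
clock: 10.42
tcp_pos: [0.5412, -0.0726, 0.0235]
orientation: [0.0, 0.046, 0.999, 0.0]
wrist_force: [0.1, 0.4, 0.3]
finger_gap: 0.0725
grip_force: 0.0
```

move_arm(targets=[[[0,0,-50],[0,0,0],-0.7],[[0,0,-100],[0,0,0],-0.7],[[40,-30,-120],[0,0,0],-0.7],[[80,-70,-120],[0,0,0],-0.7],[[80,-70,-120],[0,0,0],-0.7]])

```text
clock: 11.05
tcp_pos: [0.4526, -0.1363, 0.1438]
orientation: [-0.0, 0.048, 0.999, -0.0]
wrist_force: [0.3, -0.0, -0.2]
finger_gap: 0.0727
grip_force: 0.0
```

move_arm(targets=[[[0,0,0],[0,0,0],-0.7],[[0,0,0],[0,0,0],-0.7],[[0,0,0],[0,0,0],-0.7],[[0,0,0],[0,0,0],-0.7]])

```text
clock: 11.55
tcp_pos: [0.4554, -0.1345, 0.1432]
orientation: [-0.0, 0.046, 0.999, 0.0]
wrist_force: [0.4, -1.1, -0.3]
finger_gap: 0.0726
grip_force: 0.0
```

```bash
cat > feet.py <<'E'
import pickle,sys
from h import *
# press pose from pixel picks at (u,v) of points given in press coords (mm)
def pnp(tag,pts):
    from scipy.optimize import least_squares
    st,p=pickle.load(open('pics/'+tag+'.pkl','rb'))
    def res(v):
        c,s=np.cos(v[2]),np.sin(v[2]); X=[[v[0]+c*a-s*b,v[1]+s*a+c*b,z] for (_,_,a,b,z) in pts]
        return (proj(p,np.array(X),st)-np.array([[u,w] for (u,w,_,_,_) in pts])).ravel()
    r=least_squares(res,[.541,-.073,-.09]); print(tag,r.x.round(4),r.fun.round(1))
E
python3 - <<'E'
from feet import *
pnp('w2',[(363,220,-48,-34,.02),(436,226,-48,34,.02),(421,322,48,34,.02),(351,313,48,-34,.02)])
pnp('w5',[(319,101,-80,0,.106)])
E
python3 look.py w6 large_pack:.541,-.073,-.09,.02 press:.5412,-.073,-.09 separator:.528,-.268,.052
```

```text
w2 [ 2.3729 -0.9336 -0.0336] [  22.2  103.8 -113.9    4.    73.   181.4 -143.6   64.3]
w5 [73.572  27.5154  0.3494] [ 0. -0.]
large_pack [ 0.542  -0.0732 -0.1037] cost 0.365 conf 0.59 d 9
press [ 0.5415 -0.0742 -0.1106] cost 0.38 conf 0.8 d 45
separator [ 0.5284 -0.2692  0.0543] cost 0.393 conf 0.86 d 45
[ 0.4553801  -0.13448996  0.14316816] 11.55
```

View pics/w6.png

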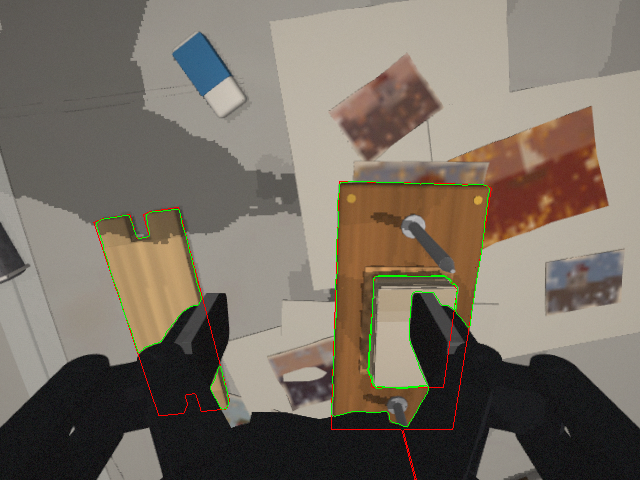

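```bash
cat > feet.py <<'E'
import pickle
from h import *
from scipy.optimize import least_squares
def joint(views,z=True):
    V=[(pickle.load(open('pics/'+t+'.pkl','rb')),np.array(pts,float)) for t,pts in views.items()]
    def res(v):
        c,s=np.cos(v[2]),np.sin(v[2]); o=[]
        for (st,p),P in V:
            X=np.c_[v[0]+c*P[:,2]/1e3-s*P[:,3]/1e3,v[1]+s*P[:,2]/1e3+c*P[:,3]/1e3,P[:,4]/1e3]
            o.append((proj(p,X,st)-P[:,:2]).ravel())
        return np.concatenate(o)
    r=least_squares(res,[.541,-.073,-.09],diff_step=1e-4,loss='soft_l1'); print(r.x.round(4)); print(r.fun.round(1).tolist())
E
python3 - <<'E'
from feet import *
V=dict(w2=[(363,220,-48,-34,20),(436,226,-48,34,20),(421,322,48,34,20),(351,313,48,-34,20),(434,208,-80,0,105),(393,406,80,0,105),(346,146,-110,-55,17),(470,158,-110,55,17)],
w6=[(340,182,-110,-55,17),(489,186,-110,55,17),(451,270,-80,0,105)],w5=[(229,60,-110,-55,17),(409,60,-110,55,17),(319,103,-80,0,105)])
joint(V)
for k in V: print(k); joint({k:V[k]})
go(.5283,-.2685,.08,.054)
E
```

```text
[ 0.5408 -0.0735 -0.0977]
[-1.3, -1.1, 1.1, 0.0, -2.5, -0.7, -2.3, 2.5, 0.0, 1.2, 2.1, 3.3, -0.1, -1.2, 3.0, 0.2, -1.5, 1.6, 1.4, -0.9, 0.8, -0.4, -1.6, -1.4, 1.1, -0.5, -0.5, 1.8]
w2
[ 0.5408 -0.0731 -0.0914]
[-1.2, -1.0, 1.3, -0.3, -1.7, -0.9, -1.6, 2.7, -0.1, 1.1, 3.3, 3.3, -0.4, -0.9, 2.8, -0.3]
w6
[ 0.5406 -0.0753 -0.1154]
[-1.3, 0.2, 1.3, 0.4, 0.0, -0.5]
w5
[ 0.5409 -0.0729 -0.0932]
[-1.5, -0.8, 1.3, -0.8, 0.0, 2.0]
go [-85.2, -126.4, 63.3] [0.0, -0.0, -0.84] dist 165
```

move_arm(targets=[[[-30,-45,0],[0,0,-0.4],-1],[[-60,-90,20],[0,0,-0.84],-1],[[-85,-126,60],[0,0,-0.84],-1],[[-85,-126,90],[0,0,-0.84],-1],[[-85,-126,90],[0,0,-0.84],-1]])

```text
clock: 12.38
tcp_pos: [0.5258, -0.2672, 0.0504]
orientation: [-0.003, -0.027, 1.0, 0.002]
wrist_force: [0.0, 0.7, 1.1]
finger_gap: 0.0852
grip_force: 0.0
```

move_arm(targets=[[[0,0,0],[0,0,0],-1],[[0,0,0],[0,0,0],-1],[[0,0,0],[0,0,0],-1],[[0,0,0],[0,0,0],-1]])

```text
clock: 12.88
tcp_pos: [0.5284, -0.2683, 0.0543]
orientation: [0.001, -0.027, 1.0, -0.0]
wrist_force: [0.2, 0.2, 0.1]
finger_gap: 0.0851
grip_force: 0.0
```

```bash
python3 look.py w7 separator:.528,-.2685,.053; python3 -c "
from h import *
go(.528,-.2685,-.002,.053)"
```

```text
separator [ 0.5282 -0.2685  0.0525] cost 0.013 conf 0.58 d 26
[ 0.52840494 -0.26825648  0.0542996 ] 12.875
go [0.2, -0.2, 55.9] [-0.0, 0.0, 0.01] dist 56
```

View pics/w7.png

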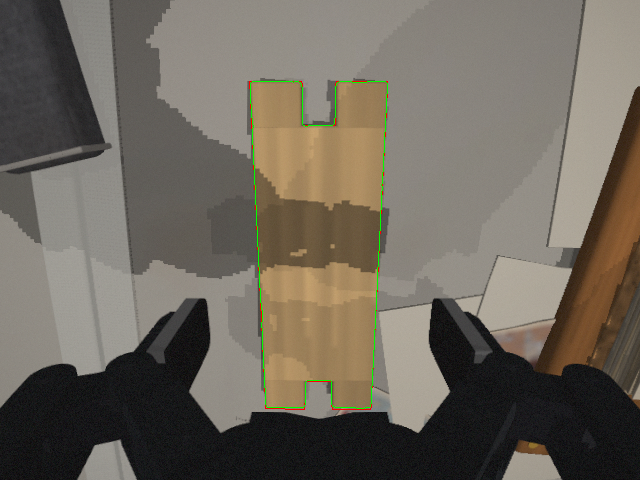

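The fitted separator outline matches the picture (notches at (318,104) and (318,395)), and it lies centred between the fingers. I descend and grip.

move_arm(targets=[[[0,0,25],[0,0,0],-1],[[0,0,45],[0,0,0],-1],[[0,0,56],[0,0,0],-1],[[0,0,56],[0,0,0],-1],[[0,0,56],[0,0,0],-1]])

```text
clock: 13.6
tcp_pos: [0.5285, -0.2686, -0.0019]
orientation: [0.0, -0.027, 1.0, -0.0]
wrist_force: [0.1, 0.6, 0.5]
finger_gap: 0.0857
grip_force: 0.0
```

move_arm(squeeze=60, targets=[[[0,0,0],[0,0,0],-1],[[0,0,0],[0,0,0],1],[[0,0,0],[0,0,0],1],[[0,0,0],[0,0,0],1],[[0,0,0],[0,0,0],1]])

```text
clock: 14.22
tcp_pos: [0.5286, -0.2687, -0.0015]
orientation: [0.001, -0.027, 1.0, -0.0]
wrist_force: [-1.5, 0.5, 4.9]
finger_gap: 0.0621
grip_force: 65.9
```

```bash
python3 -c "
from h import *
s=env.get_state(); print(s['tcp_pos'],s['finger_gap'],s['grip_force'],s['wrist_force'])
go(.5408,-.0733,.16,-.095)"
```

```text
[ 0.52862055 -0.26868435 -0.00145587] 0.062106147178443136 65.89083909988403 [-1.4607948   0.53196652  4.90516635]
go [-22.9, 194.3, -161.6] [-0.01, 0.01, 0.85] dist 254
```

move_arm(targets=[[[0,0,-40],[0,0,0],1],[[0,0,-95],[0,0,0],1],[[-3,20,-150],[0,0,0],1],[[-10,75,-161],[0,0,0.3],1],[[-16,130,-161],[0,0,0.85],1]])

```text
clock: 14.85
tcp_pos: [0.5381, -0.1371, 0.1604]
orientation: [0.002, 0.049, 0.999, -0.001]
wrist_force: [0.3, 0.0, -2.0]
finger_gap: 0.0617
grip_force: 66.1
```

```bash
python3 -c "
from h import *
go(.5408,-.0733,.16,-.095)"
```

```text
go [3.6, 63.8, 0.3] [-0.01, 0.02, -0.02] dist 64
```

move_arm(targets=[[[2,32,0],[0,0,0],1],[[3,64,0],[0,0,0],1],[[3,64,0],[0,0,0],1],[[3,64,0],[0,0,0],1],[[3,64,0],[0,0,0],1]])

```text
clock: 15.48
tcp_pos: [0.54, -0.0745, 0.1583]
orientation: [0.0, 0.048, 0.999, -0.0]
wrist_force: [0.1, 0.8, -0.4]
finger_gap: 0.0619
grip_force: 66.1
```

move_arm(targets=[[[0,0,0],[0,0,0],1],[[0,0,0],[0,0,0],1],[[0,0,0],[0,0,0],1],[[0,0,0],[0,0,0],1]])

```text
clock: 15.98
tcp_pos: [0.54, -0.0737, 0.1584]
orientation: [-0.0, 0.047, 0.999, 0.0]
wrist_force: [-0.5, -0.0, -1.0]
finger_gap: 0.0617
grip_force: 66.1
```

```bash
python3 look.py w8 separator:.5408,-.0733,-.095,.1615; python3 -c "
from h import *
go(.5408,-.0733,.16,-.095)"
```

```text
separator [ 0.5401 -0.0734 -0.0938] cost 0.152 conf 0.75 d 86
[ 0.54000299 -0.0736896   0.1584026 ] 15.975
go [-0.8, 0.3, -1.6] [0.0, 0.0, 0.0] dist 2
```

View pics/w8.png

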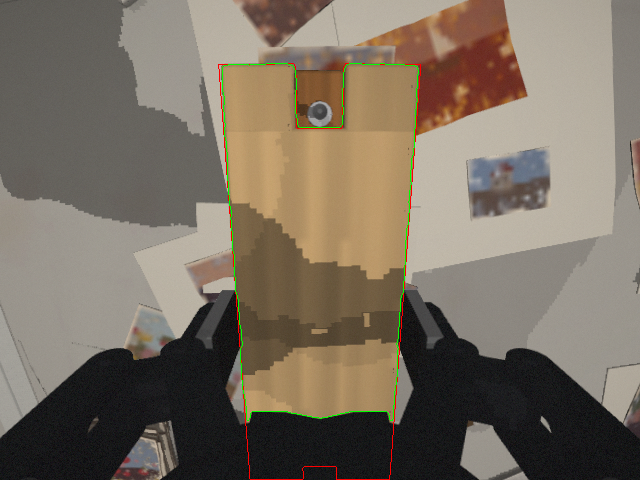

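The pillar (319,112) is laterally centred in the notch opening. A quick check of its x position:

```bash
python3 - <<'E'
from h import *
import pickle
st,p=pickle.load(open('pics/w8.pkl','rb'))
a=-.095; c,s=np.cos(a),np.sin(a)
t=at_z(p,[(319.5,108),(319.5,112)],.106,st); f=at_z(p,[(319.5,116)],.021,st)
for q in (*t,*f): print(q.round(4),'-> press centre',(q[:2]+.08*np.array([c,s])).round(4))
for z in (.021,.096,.106): print(proj(p,[[.5408-.08*c,-.0733-.08*s,z]],st).round(1))
E
```

```text
[ 0.4601 -0.0657  0.106 ] -> press centre [ 0.5398 -0.0733]
[ 0.462  -0.0658  0.106 ] -> press centre [ 0.5417 -0.0734]
[ 0.463  -0.0658  0.021 ] -> press centre [ 0.5427 -0.0734]
[[319.3 113.2]]
[[319.6 110.7]]
[[319.6 110.2]]
```

move_arm(targets=[[[-1,0,25],[0,0,0],1],[[-1,0,50],[0,0,0],1],[[-1,0,65],[0,0,0],1],[[-1,0,75],[0,0,0],1],[[-1,0,80],[0,0,0],1]])

```text
clock: 16.7
tcp_pos: [0.5411, -0.0737, 0.0782]
orientation: [0.0, 0.047, 0.999, 0.0]
wrist_force: [0.8, 0.6, -1.7]
finger_gap: 0.0619
grip_force: 66.1
```

move_arm(targets=[[[0,0,15],[0,0,0],1],[[0,0,28],[0,0,0],1],[[0,0,33],[0,0,0],1],[[0,0,35],[0,0,0],1],[[0,0,35],[0,0,0],1]])

```text
clock: 17.32
tcp_pos: [0.5412, -0.0737, 0.0435]
orientation: [0.0, 0.047, 0.999, 0.0]
wrist_force: [-0.1, -0.8, -1.6]
finger_gap: 0.062
grip_force: 66.1
```

```bash
python3 -c "
from h import *
print(env.get_state()['finger_gap'])
go(.5412,-.0733,.0423,-.095)"
```

```text
0.06195945298503013
go [0.0, 0.4, 1.2] [0.0, 0.0, 0.0] dist 1
```

move_arm(targets=[[[0,0,1],[0,0,0],1],[[0,0,1],[0,0,0],1],[[0,0,1],[0,0,0],-0.9],[[0,0,1],[0,0,0],-0.9],[[0,0,1],[0,0,0],-0.9]])

```text
clock: 17.95
tcp_pos: [0.5411, -0.0737, 0.0426]
orientation: [0.0, 0.047, 0.999, 0.0]
wrist_force: [0.3, -0.4, -0.6]
finger_gap: 0.0812
grip_force: 0.0
```

move_arm(targets=[[[0,0,-50],[0,0,0],-0.9],[[0,0,-110],[0,0,0],-0.9],[[0,0,-130],[0,0,0],-0.9],[[0,0,-130],[0,0,0],-0.9],[[0,0,-130],[0,0,0],-0.9]])

```text
clock: 18.58
tcp_pos: [0.5402, -0.0735, 0.1711]
orientation: [-0.001, 0.047, 0.999, 0.0]
wrist_force: [0.0, -0.5, -0.7]
finger_gap: 0.0813
grip_force: 0.0
```

```bash
python3 look.py w9 separator:.5408,-.0733,-.095,.044; python3 -c "
from h import *
go(.441,.4125,.17,.02)"
```

```text
separator [ 0.5408 -0.0733 -0.0939] cost 0.019 conf 0.88 d 14
[ 0.54020475 -0.07345615  0.17107447] 18.575
go [144.3, 474.4, 1.4] [0.01, -0.02, -0.66] dist 496
```

View pics/w9.png

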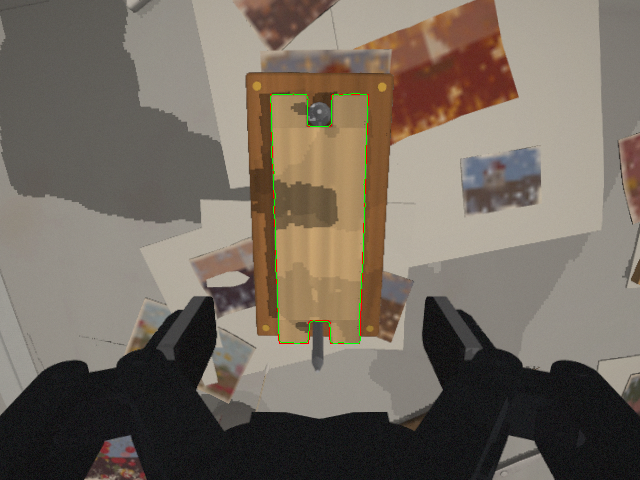

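The separator lies over both pillars, with notches round the pillars at (319,113) and (318,330). Its outline fits at the right height. On to the small pack.

move_arm(targets=[[[16,53,0],[0,0,-0.1],-0.7],[[32,107,0],[0,0,-0.2],-0.7],[[48,160,0],[0,0,-0.4],-0.7],[[64,213,0],[0,0,-0.66],-0.7],[[81,267,0],[0,0,-0.66],-0.7]])

```text
clock: 19.3
tcp_pos: [0.4843, 0.2012, 0.171]
orientation: [-0.001, -0.01, 1.0, -0.0]
wrist_force: [0.4, 0.3, 0.6]
finger_gap: 0.0725
grip_force: 0.0
```

```bash
python3 -c "
from h import *
go(.441,.4125,.06,.02)"
```

```text
go [38.7, 212.2, 111.0] [-0.0, -0.01, 0.0] dist 243
```

move_arm(targets=[[[10,55,0],[0,0,0],-0.7],[[20,110,0],[0,0,0],-0.7],[[30,165,20],[0,0,0],-0.7],[[39,205,60],[0,0,0],-0.7],[[39,212,110],[0,0,0],-0.7]])

```text
clock: 19.92
tcp_pos: [0.4412, 0.4138, 0.0607]
orientation: [0.0, -0.012, 1.0, 0.001]
wrist_force: [0.6, 0.2, -0.7]
finger_gap: 0.0726
grip_force: 0.0
```

move_arm(targets=[[[0,0,0],[0,0,0],-0.7],[[0,0,0],[0,0,0],-0.7],[[0,0,0],[0,0,0],-0.7],[[0,0,0],[0,0,0],-0.7],[[0,0,0],[0,0,0],-0.7]])

```text
clock: 20.55
tcp_pos: [0.4429, 0.4109, 0.0637]
orientation: [0.001, -0.01, 1.0, 0.001]
wrist_force: [-0.8, -0.4, -0.4]
finger_gap: 0.0729
grip_force: 0.0
```

```bash
python3 look.py w10 small_pack:.441,.4125,.02; python3 -c "
from h import *
go(.441,.4125,0,.02)"
```

```text
small_pack [ 0.4414  0.4121 -0.0062] cost 0.033 conf 0.57 d 2
[0.44289417 0.41093641 0.06366136] 20.55
go [1.5, 1.6, 63.1] [0.0, 0.0, 0.0] dist 63
```

move_arm(squeeze=45, targets=[[[1,1,25],[0,0,0],-0.7],[[1,1,50],[0,0,0],-0.7],[[1,1,62],[0,0,0],-0.7],[[1,1,62],[0,0,0],-0.7],[[1,1,62],[0,0,0],-0.7]])

```text
clock: 21.28
tcp_pos: [0.4417, 0.4123, 0.0013]
orientation: [0.001, -0.01, 1.0, 0.0]
wrist_force: [-0.2, 0.4, -0.2]
finger_gap: 0.0727
grip_force: 0.0
```

move_arm(targets=[[[0,0,0],[0,0,0],-0.7],[[0,0,0],[0,0,0],1],[[0,0,0],[0,0,0],1],[[0,0,0],[0,0,0],1],[[0,0,0],[0,0,0],1]])

```text
clock: 21.9
tcp_pos: [0.4416, 0.4123, 0.0012]
orientation: [0.001, -0.01, 1.0, 0.0]
wrist_force: [-0.5, -0.3, 4.8]
finger_gap: 0.0451
grip_force: 47.6
```

```bash
python3 -c "
from h import *
s=env.get_state(); print(s['tcp_pos'],s['finger_gap'],s['grip_force'],s['wrist_force'])
go(.5408,-.0733,.17,-.095)"
```

```text
[0.44161349 0.41225287 0.00120604] 0.045077224744847745 47.56042420864105 [-0.48575783 -0.2921978   4.83045244]
go [-89.3, -487.4, -169.1] [0.01, 0.01, 0.66] dist 524
```

move_arm(targets=[[[0,0,-45],[0,0,0],1],[[0,0,-100],[0,0,0],1],[[-5,-27,-145],[0,0,0],1],[[-15,-80,-169],[0,0,0.1],1],[[-26,-140,-169],[0,0,0.2],1]])

```text
clock: 22.52
tcp_pos: [0.4715, 0.2722, 0.1717]
orientation: [0.002, 0.006, 1.0, 0.001]
wrist_force: [1.3, 0.3, -0.4]
finger_gap: 0.0447
grip_force: 46.9
```

```bash
python3 -c "
from h import *
go(.5408,-.0733,.17,-.095)"
```

```text
go [-73.7, -344.6, 1.4] [0.01, 0.03, 0.47] dist 352
```

move_arm(targets=[[[-12,-57,0],[0,0,0.2],1],[[-24,-114,0],[0,0,0.46],1],[[-37,-172,0],[0,0,0.46],1],[[-49,-230,0],[0,0,0.46],1],[[-61,-287,0],[0,0,0.46],1]])

```text
clock: 23.15
tcp_pos: [0.5268, -0.0173, 0.1692]
orientation: [-0.0, 0.047, 0.999, 0.0]
wrist_force: [-0.2, -0.7, -0.7]
finger_gap: 0.045
grip_force: 46.9
```

```bash
python3 -c "
from h import *
go(.5408,-.0733,.15,-.095)"
```

```text
go [-19.2, -54.5, 19.1] [0.0, -0.0, 0.0] dist 61
```

move_arm(targets=[[[-19,-53,5],[0,0,0],1],[[-19,-54,19],[0,0,0],1],[[-19,-54,19],[0,0,0],1],[[-19,-54,19],[0,0,0],1],[[-19,-54,19],[0,0,0],1]])

```text
clock: 23.78
tcp_pos: [0.5409, -0.0696, 0.1509]
orientation: [0.0, 0.046, 0.999, 0.0]
wrist_force: [1.1, 0.8, -0.1]
finger_gap: 0.0449
grip_force: 46.9
```

move_arm(targets=[[[0,0,0],[0,0,0],1],[[0,0,0],[0,0,0],1],[[0,0,0],[0,0,0],1],[[0,0,0],[0,0,0],1]])

```text
clock: 24.28
tcp_pos: [0.5408, -0.0709, 0.1504]
orientation: [0.0, 0.047, 0.999, 0.0]
wrist_force: [-0.1, -0.5, -0.6]
finger_gap: 0.0447
grip_force: 46.9
```

```bash
python3 -c "
from h import *
print(env.get_state()['tcp_pos'],env.get_state()['finger_gap'])
go(.5410,-.0733,.058,-.095)"
```

```text
[ 0.54079752 -0.07093747  0.15044986] 0.04471950669614427
go [-0.4, -2.3, 92.4] [0.0, 0.0, 0.0] dist 92
```

move_arm(targets=[[[0,-2,40],[0,0,0],1],[[0,-2,75],[0,0,0],1],[[0,-2,89],[0,0,0],1],[[0,-2,93],[0,0,0],1],[[0,-2,93],[0,0,0],1]])

```text
clock: 24.9
tcp_pos: [0.5413, -0.0731, 0.0584]
orientation: [0.001, 0.047, 0.999, -0.0]
wrist_force: [0.4, -0.2, -1.4]
finger_gap: 0.045
grip_force: 47.0
```

move_arm(targets=[[[0,0,0],[0,0,0],1],[[0,0,0],[0,0,0],1],[[0,0,0],[0,0,0],-0.7],[[0,0,0],[0,0,0],-0.7],[[0,0,0],[0,0,0],-0.7]])

```text
clock: 25.52
tcp_pos: [0.5407, -0.0729, 0.0575]
orientation: [0.0, 0.047, 0.999, 0.0]
wrist_force: [-0.0, 0.2, 0.6]
finger_gap: 0.0725
grip_force: 0.0
```

move_arm(targets=[[[0,0,-50],[0,0,0],-0.7],[[0,0,-100],[0,0,0],-1],[[0,0,-115],[0,0,0],-1],[[0,0,-115],[0,0,0],-1],[[0,0,-115],[0,0,0],-1]])

```text
clock: 26.15
tcp_pos: [0.5396, -0.0726, 0.1707]
orientation: [-0.001, 0.047, 0.999, 0.0]
wrist_force: [-1.8, 0.4, -0.3]
finger_gap: 0.0854
grip_force: 0.0
```

```bash
python3 look.py w11 small_pack:.5408,-.0733,-.095,.056; python3 -c "
from h import *
go(.5515,.2628,.17,-.2866)"
```

```text
small_pack [ 0.5405 -0.073  -0.1205] cost 0.036 conf 0.72 d 2
[ 0.53958187 -0.07263794  0.17067564] 26.15
go [19.6, 335.0, 0.8] [0.0, -0.02, 1.1] dist 336
```

View pics/w11.png

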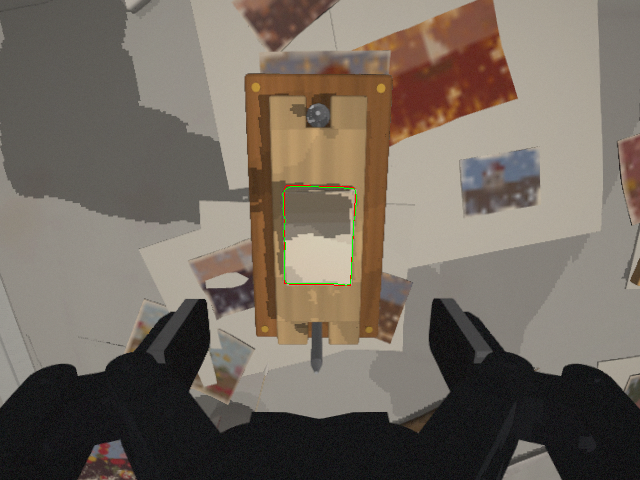

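The small pack sits centred on the separator at (320,235), and the separator is still seated. Next is the top board.

move_arm(targets=[[[3,55,0],[0,0,0.3],-1],[[6,110,0],[0,0,0.6],-1],[[10,168,0],[0,0,0.9],-1],[[13,225,0],[0,0,1.1],-1],[[17,282,0],[0,0,1.1],-1]])

```text
clock: 26.88
tcp_pos: [0.5495, 0.2111, 0.171]
orientation: [-0.001, 0.143, 0.99, -0.0]
wrist_force: [1.5, -0.1, -0.1]
finger_gap: 0.0854
grip_force: 0.0
```

```bash
python3 -c "
from h import *
go(.5515,.2628,.06,-.2866)"
```

```text
go [12.5, 50.3, 111.0] [-0.01, -0.01, -0.0] dist 122
```

move_arm(targets=[[[10,40,30],[0,0,0],-1],[[12,50,80],[0,0,0],-1],[[12,50,105],[0,0,0],-1],[[12,50,111],[0,0,0],-1],[[12,50,111],[0,0,0],-1]])

```text
clock: 27.5
tcp_pos: [0.5527, 0.2605, 0.0611]
orientation: [-0.0, 0.143, 0.99, -0.0]
wrist_force: [1.0, -0.2, 0.1]
finger_gap: 0.0856
grip_force: 0.0
```

move_arm(targets=[[[0,0,0],[0,0,0],-1],[[0,0,0],[0,0,0],-1],[[0,0,0],[0,0,0],-1],[[0,0,0],[0,0,0],-1],[[0,0,0],[0,0,0],-1]])

```text
clock: 28.12
tcp_pos: [0.5529, 0.2608, 0.0616]
orientation: [0.0, 0.143, 0.99, 0.0]
wrist_force: [-0.7, 0.4, 0.4]
finger_gap: 0.0853
grip_force: 0.0
```

```bash
sed -i "s/'top_board':(NB,16)/'top_board':(NB,14)/" h.py; python3 look.py w12 top_board:.5515,.2628,-.2866; python3 -c "
from h import *
go(.5515,.2628,-.002,-.2866)"
```

```text
top_board [ 0.5508  0.2628 -0.2839] cost 0.022 conf 0.66 d 25
[0.55289871 0.26079274 0.06156069] 28.125
go [1.8, 1.5, 63.4] [0.0, -0.0, 0.0] dist 63
```

View pics/w12.png

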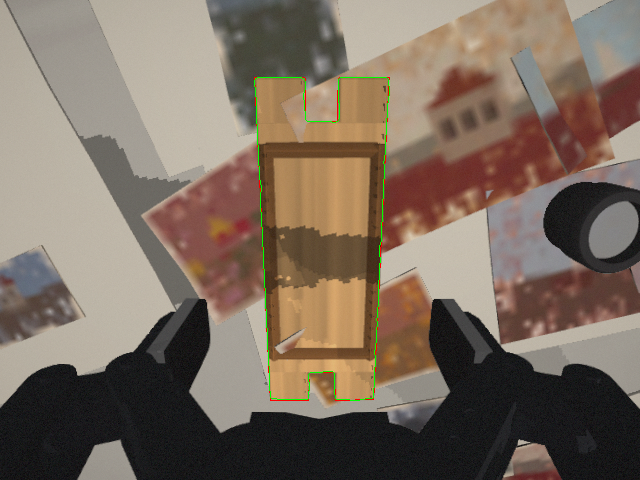

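The top board outline fits well, rails up, with notches at (322,100) and (322,385). The loupe at (600,225) is clear of the fingers.

move_arm(squeeze=60, targets=[[[2,1.5,25],[0,0,0],-1],[[2,1.5,50],[0,0,0],-1],[[2,1.5,63],[0,0,0],-1],[[2,1.5,63],[0,0,0],-1],[[2,1.5,63],[0,0,0],-1]])

```text
clock: 28.85
tcp_pos: [0.5521, 0.263, -0.0007]
orientation: [0.001, 0.143, 0.99, 0.0]
wrist_force: [0.4, -0.4, 0.6]
finger_gap: 0.0855
grip_force: 0.0
```

move_arm(targets=[[[0,0,0],[0,0,0],-1],[[0,0,0],[0,0,0],1],[[0,0,0],[0,0,0],1],[[0,0,0],[0,0,0],1],[[0,0,0],[0,0,0],1]])

```text
clock: 29.48
tcp_pos: [0.5521, 0.2631, -0.0004]
orientation: [0.001, 0.143, 0.99, 0.0]
wrist_force: [-0.8, 0.1, 5.5]
finger_gap: 0.062
grip_force: 66.4
```

move_arm(targets=[[[0,0,-40],[0,0,0],1],[[0,0,-95],[0,0,0],1],[[0,0,-155],[0,0,0],1],[[0,0,-185],[0,0,0],1],[[0,0,-190],[0,0,0],1]])

```text
clock: 30.1
tcp_pos: [0.5527, 0.2632, 0.191]
orientation: [0.002, 0.143, 0.99, 0.001]
wrist_force: [0.5, -0.1, -1.1]
finger_gap: 0.0621
grip_force: 66.4
```

```bash
python3 -c "
from h import *
go(.5408,-.0733,.19,-.095)"
```

```text
go [-83.7, -326.2, 0.4] [0.01, 0.02, -1.1] dist 337
```

move_arm(targets=[[[-14,-55,0],[0,0,-0.3],1],[[-28,-110,0],[0,0,-0.6],1],[[-43,-168,0],[0,0,-0.9],1],[[-58,-225,0],[0,0,-1.1],1],[[-72,-282,0],[0,0,-1.1],1]])

```text
clock: 30.72
tcp_pos: [0.5393, -0.0296, 0.1861]
orientation: [-0.002, 0.047, 0.999, 0.0]
wrist_force: [1.0, -0.9, -1.7]
finger_gap: 0.0621
grip_force: 66.4
```

```bash
python3 -c "
from h import *
go(.542,-.0733,.16,-.095)"
```

```text
go [-6.8, -43.2, 26.1] [0.0, -0.02, 0.01] dist 51
```

move_arm(targets=[[[-7,-35,0],[0,0,0],1],[[-7,-43,15],[0,0,0],1],[[-7,-43,26],[0,0,0],1],[[-7,-43,26],[0,0,0],1],[[-7,-43,26],[0,0,0],1]])

```text
clock: 31.35
tcp_pos: [0.5436, -0.0702, 0.1622]
orientation: [-0.0, 0.046, 0.999, 0.0]
wrist_force: [-0.8, 0.2, -1.4]
finger_gap: 0.0624
grip_force: 66.4
```

move_arm(targets=[[[0,0,0],[0,0,0],1],[[0,0,0],[0,0,0],1],[[0,0,0],[0,0,0],1],[[0,0,0],[0,0,0],1],[[0,0,0],[0,0,0],1]])

```text
clock: 31.98
tcp_pos: [0.5437, -0.0716, 0.1625]
orientation: [0.0, 0.047, 0.999, 0.0]
wrist_force: [0.3, 0.5, -0.4]
finger_gap: 0.0622
grip_force: 66.4
```

```bash
python3 look.py w13 top_board:.5408,-.0733,-.095,.1615; python3 -c "
from h import *
go(.542,-.0733,.0745,-.095)"
```

```text
top_board [ 0.5431 -0.0713 -0.0919] cost 0.143 conf 0.91 d 74
[ 0.54372261 -0.07158814  0.16246973] 31.975
go [1.5, -1.9, 87.9] [0.0, 0.0, 0.0] dist 88
```

View pics/w13.png

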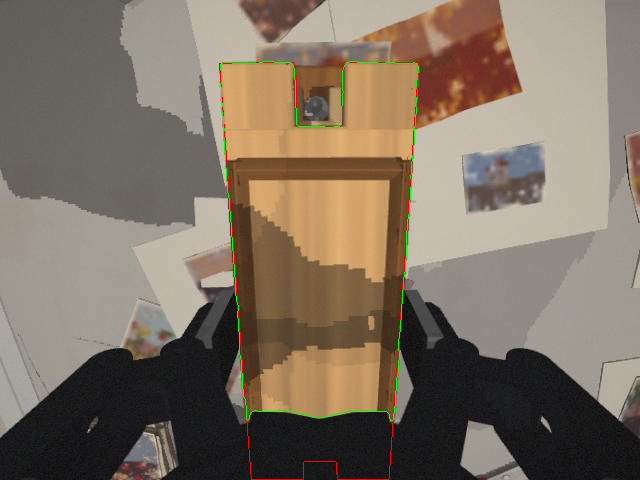

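The pillar at (316,105) shows the board about 2 mm off in y, which matches the measurement. I correct for it and lower.

move_arm(targets=[[[2,-2,10],[0,0,0],1],[[2,-2,25],[0,0,0],1],[[2,-2,40],[0,0,0],1],[[2,-2,50],[0,0,0],1],[[2,-2,60],[0,0,0],1]])

```text
clock: 32.7
tcp_pos: [0.5414, -0.0733, 0.1015]
orientation: [-0.0, 0.047, 0.999, 0.0]
wrist_force: [0.0, -0.5, -1.3]
finger_gap: 0.0622
grip_force: 66.5
```

move_arm(targets=[[[0,0,15],[0,0,0],1],[[0,0,24],[0,0,0],1],[[0,0,27],[0,0,0],1],[[0,0,27],[0,0,0],1],[[0,0,27],[0,0,0],1]])

```text
clock: 33.33
tcp_pos: [0.5419, -0.0734, 0.0759]
orientation: [0.0, 0.047, 0.999, -0.0]
wrist_force: [0.3, -0.7, -1.6]
finger_gap: 0.0624
grip_force: 66.4
```

```bash
python3 -c "
from h import *
print(env.get_state()['finger_gap'])
go(.542,-.0733,.0736,-.095)"
```

```text
0.06237697027410893
go [-0.0, 0.1, 2.3] [-0.0, 0.01, 0.0] dist 2
```

move_arm(targets=[[[0,0,2],[0,0,0],1],[[0,0,2],[0,0,0],1],[[0,0,2],[0,0,0],-0.9],[[0,0,2],[0,0,0],-0.9],[[0,0,2],[0,0,0],-0.9]])

```text
clock: 33.95
tcp_pos: [0.5416, -0.0733, 0.0735]
orientation: [0.0, 0.047, 0.999, 0.0]
wrist_force: [-0.3, 0.0, -0.3]
finger_gap: 0.0814
grip_force: 0.0
```

move_arm(targets=[[[0,0,-40],[0,0,0],-0.9],[[0,0,-90],[0,0,0],-0.9],[[0,0,-110],[0,0,0],-0.9],[[0,0,-110],[0,0,0],-0.9],[[0,0,-110],[0,0,0],-0.9]])

```text
clock: 34.58
tcp_pos: [0.5409, -0.0731, 0.1822]
orientation: [-0.001, 0.047, 0.999, 0.0]
wrist_force: [-0.3, -0.0, -0.5]
finger_gap: 0.0815
grip_force: 0.0
```

```bash
python3 look.py w14 top_board:.5408,-.0733,-.095,.074; python3 -c "
from h import *
go(.4314,-.4117,.18,.26)"
```

```text
top_board [ 0.5409 -0.0732 -0.0911] cost 0.027 conf 0.82 d 16
[ 0.54088146 -0.07314594  0.18224842] 34.575
go [76.7, -347.4, 1.8] [0.01, -0.02, -2.03] dist 356
```

View pics/w14.png

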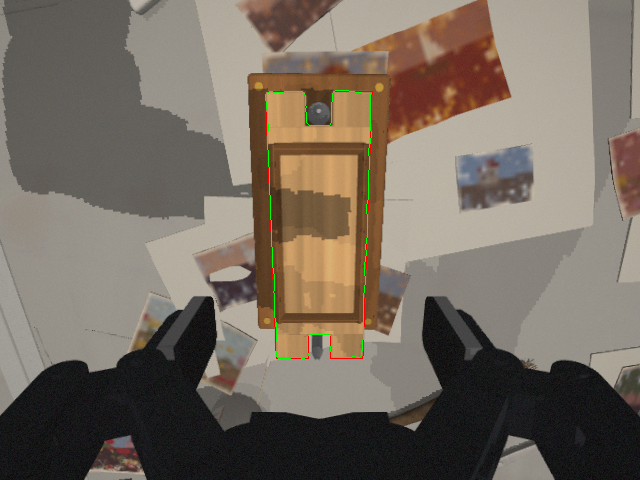

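The top board is seated flat over both pillars, rails up. Now the grey weight.

move_arm(targets=[[[12,-55,0],[0,0,-0.4],-0.7],[[24,-110,0],[0,0,-0.8],-0.7],[[37,-168,0],[0,0,-1.2],-0.7],[[50,-225,0],[0,0,-1.6],-0.7],[[62,-281,0],[0,0,-2.03],-0.7]])

```text
clock: 35.3
tcp_pos: [0.452, -0.3485, 0.182]
orientation: [-0.001, -0.131, 0.991, 0.001]
wrist_force: [0.4, -0.5, 0.3]
finger_gap: 0.073
grip_force: 0.0
```

```bash
python3 -c "
from h import *
go(.4314,-.4117,.07,.26)"
```

```text
go [36.2, -55.9, 112.0] [0.01, -0.0, 0.01] dist 130
```

move_arm(targets=[[[30,-45,15],[0,0,0],-0.7],[[36,-56,65],[0,0,0],-0.7],[[36,-56,105],[0,0,0],-0.7],[[36,-56,112],[0,0,0],-0.7],[[36,-56,112],[0,0,0],-0.7]])

```text
clock: 35.92
tcp_pos: [0.4328, -0.4101, 0.0712]
orientation: [-0.0, -0.13, 0.992, 0.001]
wrist_force: [-0.2, -0.4, -0.4]
finger_gap: 0.0728
grip_force: 0.0
```

move_arm(targets=[[[0,0,0],[0,0,0],-0.7],[[0,0,0],[0,0,0],-0.7],[[0,0,0],[0,0,0],-0.7],[[0,0,0],[0,0,0],-0.7],[[0,0,0],[0,0,0],-0.7]])

```text
clock: 36.55
tcp_pos: [0.433, -0.4106, 0.0715]
orientation: [0.0, -0.13, 0.992, -0.0]
wrist_force: [0.2, 0.2, -0.4]
finger_gap: 0.0721
grip_force: 0.0
```

```bash
python3 look.py w15 lead_weight:.4314,-.4117,.26; python3 -c "
from h import *
go(.4314,-.4117,.005,.26)"
```

```text
lead_weight [ 0.433  -0.4122  0.2619] cost 0.091 conf 0.84 d 1
[ 0.43295325 -0.41061473  0.07154753] 36.55
go [1.7, -0.7, 66.4] [0.0, 0.0, -0.0] dist 66
```

View pics/w15.png

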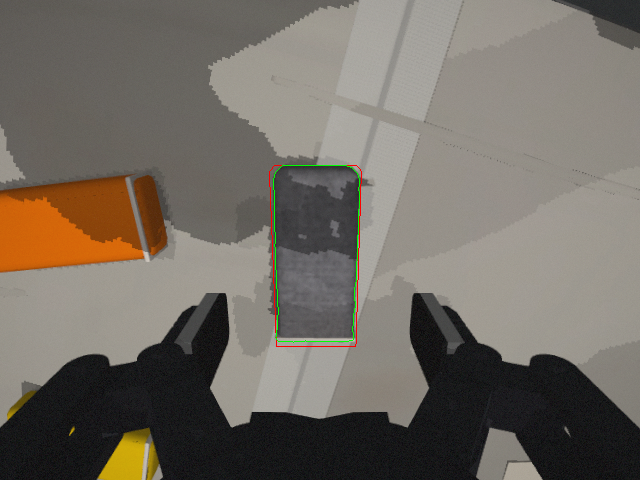

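move_arm(squeeze=90, targets=[[[1,-1,25],[0,0,0],-0.7],[[1,-1,50],[0,0,0],-0.7],[[1,-1,66],[0,0,0],-0.7],[[1,-1,66],[0,0,0],-0.7],[[1,-1,66],[0,0,0],-0.7]])

```text
clock: 37.28
tcp_pos: [0.4326, -0.4123, 0.0061]
orientation: [0.0, -0.13, 0.992, -0.0]
wrist_force: [0.5, -0.3, 1.2]
finger_gap: 0.0728
grip_force: 0.0
```

move_arm(targets=[[[0,0,0],[0,0,0],-0.7],[[0,0,0],[0,0,0],1],[[0,0,0],[0,0,0],1],[[0,0,0],[0,0,0],1],[[0,0,0],[0,0,0],1]])

```text
clock: 37.9
tcp_pos: [0.4326, -0.4124, 0.0065]
orientation: [0.0, -0.13, 0.992, -0.001]
wrist_force: [-0.4, 0.8, 5.5]
finger_gap: 0.0426
grip_force: 94.0
```

move_arm(targets=[[[0,0,-30],[0,0,0],1],[[0,0,-80],[0,0,0],1],[[0,0,-130],[0,0,0],1],[[0,0,-170],[0,0,0],1],[[0,0,-170],[0,0,0],1]])

```text
clock: 38.52
tcp_pos: [0.4334, -0.4132, 0.1782]
orientation: [0.001, -0.13, 0.992, -0.002]
wrist_force: [0.4, -0.7, -4.6]
finger_gap: 0.0429
grip_force: 93.8
```

```bash
python3 -c "
from h import *
go(.5408,-.0733,.17,-.093)"
```

```text
go [-191.2, 300.9, 7.1] [-0.03, 0.02, 2.02] dist 357
```

move_arm(targets=[[[-28,45,0],[0,0,0.3],1],[[-60,95,0],[0,0,0.8],1],[[-90,142,0],[0,0,1.2],1],[[-120,189,0],[0,0,1.6],1],[[-150,236,0],[0,0,2.02],1]])

```text
clock: 39.15
tcp_pos: [0.5152, -0.1428, 0.1723]
orientation: [-0.002, 0.048, 0.999, 0.001]
wrist_force: [1.4, -0.4, -5.6]
finger_gap: 0.0427
grip_force: 93.9
```

```bash
python3 -c "
from h import *
go(.5408,-.0733,.14,-.093)"
```

```text
go [-19.0, 71.6, 32.4] [0.01, -0.03, -0.01] dist 81
```

move_arm(targets=[[[-12,45,0],[0,0,0],1],[[-19,71,10],[0,0,0],1],[[-19,71,30],[0,0,0],1],[[-19,71,30],[0,0,0],1],[[-19,71,30],[0,0,0],1]])

```text
clock: 39.78
tcp_pos: [0.5411, -0.0763, 0.1444]
orientation: [-0.001, 0.047, 0.999, 0.0]
wrist_force: [0.4, -0.0, -5.2]
finger_gap: 0.043
grip_force: 94.0
```

move_arm(targets=[[[0,0,0],[0,0,0],1],[[0,0,0],[0,0,0],1],[[0,0,0],[0,0,0],1],[[0,0,0],[0,0,0],1],[[0,0,0],[0,0,0],1]])

```text
clock: 40.4
tcp_pos: [0.542, -0.0763, 0.1455]
orientation: [0.0, 0.046, 0.999, 0.0]
wrist_force: [1.4, -0.2, -6.2]
finger_gap: 0.0428
grip_force: 94.0
```

```bash
python3 look.py w16 lead_weight:.5408,-.0733,-.093,.134; python3 -c "
from h import *
go(.5408,-.0733,.0955,-.093)"
```

```text
lead_weight [ 0.5434 -0.0762 -0.0877] cost 0.111 conf 0.93 d 7
[ 0.54203069 -0.07630995  0.14550902] 40.4
go [1.5, 2.9, 49.9] [0.0, 0.0, 0.0] dist 50
```

move_arm(targets=[[[2,3,15],[0,0,0],1],[[2,3,30],[0,0,0],1],[[2,3,42],[0,0,0],1],[[2,3,46],[0,0,0],1],[[2,3,46],[0,0,0],1]])

```text
clock: 41.12
tcp_pos: [0.5401, -0.0731, 0.0989]
orientation: [-0.0, 0.046, 0.999, 0.0]
wrist_force: [1.2, 1.0, -6.5]
finger_gap: 0.0431
grip_force: 94.1
```

move_arm(targets=[[[0,0,0],[0,0,0],1],[[0,0,0],[0,0,0],1],[[0,0,0],[0,0,0],1],[[0,0,0],[0,0,0],1]])

```text
clock: 41.62
tcp_pos: [0.5404, -0.0731, 0.0996]
orientation: [0.0, 0.046, 0.999, 0.0]
wrist_force: [-0.1, -0.1, -5.3]
finger_gap: 0.0431
grip_force: 94.1
```

```bash
python3 look.py w17 lead_weight:.5408,-.0733,-.093,.093; python3 -c "
from h import *
go(.5405,-.0733,.0945,-.093)"
```

```text
lead_weight [ 0.5409 -0.0728 -0.0976] cost 0.161 conf 0.88 d 13
[ 0.54035788 -0.07313727  0.09959437] 41.625
go [-0.2, -0.2, 5.0] [0.0, 0.0, 0.0] dist 5
```

move_arm(targets=[[[0,0,3],[0,0,0],1],[[0,0,4.5],[0,0,0],1],[[0,0,5.5],[0,0,0],1],[[0,0,5.5],[0,0,0],1],[[0,0,5.5],[0,0,0],1]])

```text
clock: 42.35
tcp_pos: [0.5402, -0.0731, 0.0946]
orientation: [0.0, 0.046, 0.999, -0.0]
wrist_force: [-5.6, 1.1, 5.9]
finger_gap: 0.0431
grip_force: 95.2
```

move_arm(targets=[[[0,0,0],[0,0,0],1],[[0,0,0],[0,0,0],1],[[0,0,0],[0,0,0],1]])

```text
clock: 42.72
tcp_pos: [0.5402, -0.0731, 0.0946]
orientation: [0.0, 0.046, 0.999, -0.0]
wrist_force: [-4.4, 0.7, 5.1]
finger_gap: 0.043
grip_force: 95.3
```

Contact made: the wrist force went from −6 to +5 N. I release and look.

move_arm(targets=[[[0,0,0],[0,0,0],-0.5],[[0,0,0],[0,0,0],-0.5],[[0,0,0],[0,0,0],-0.5],[[0,0,0],[0,0,0],-0.5]])

```text
clock: 43.22
tcp_pos: [0.5405, -0.0732, 0.0939]
orientation: [0.0, 0.046, 0.999, 0.0]
wrist_force: [-0.3, 0.5, -0.5]
finger_gap: 0.064
grip_force: 0.0
```

move_arm(targets=[[[0,0,-40],[0,0,0],-0.5],[[0,0,-90],[0,0,0],-0.5],[[20,0,-110],[0,0,0],-0.5],[[20,0,-110],[0,0,0],-0.5],[[20,0,-110],[0,0,0],-0.5]])

```text
clock: 43.85
tcp_pos: [0.5204, -0.0712, 0.2031]
orientation: [-0.0, 0.046, 0.999, 0.0]
wrist_force: [-0.3, 0.3, -0.6]
finger_gap: 0.0641
grip_force: 0.0
```

```bash
python3 look.py w18 lead_weight:.5408,-.0733,-.093,.088 top_board:.5408,-.0733,-.093,.074; python3 - <<'E'
from h import *
p=env.read_camera('side'); q=env.read_camera('scene')
def crop(p):
    u,v=proj(p,[[.541,-.073,.06]])[0].astype(int); return cv2.resize(p['pixels'][v-60:v+60,u-70:u+70,::-1],(399,342),interpolation=cv2.INTER_CUBIC)
w=cv2.resize(cv2.imread('pics/w18.png'),(0,0),fx=.4,fy=.4)
im=np.zeros((342+192,798,3),np.uint8); im[:342,:399]=crop(p); im[:342,399:]=crop(q); im[342:,:256]=w
w=cv2.imread('pics/w18.png')[60:400,180:440]; w=cv2.resize(w,None,fx=.56,fy=.56); im[342:342+w.shape[0],300:300+w.shape[1]]=w[:192]
cv2.imwrite('pics/final.png',im)
E
```

```text
lead_weight [ 0.5407 -0.0725 -0.0976] cost 0.081 conf 0.67 d 2
top_board [ 0.5406 -0.0729 -0.0929] cost 0.487 conf 0.75 d 29
[ 0.52041102 -0.07123467  0.20306642] 43.85
```

View pics/final.png

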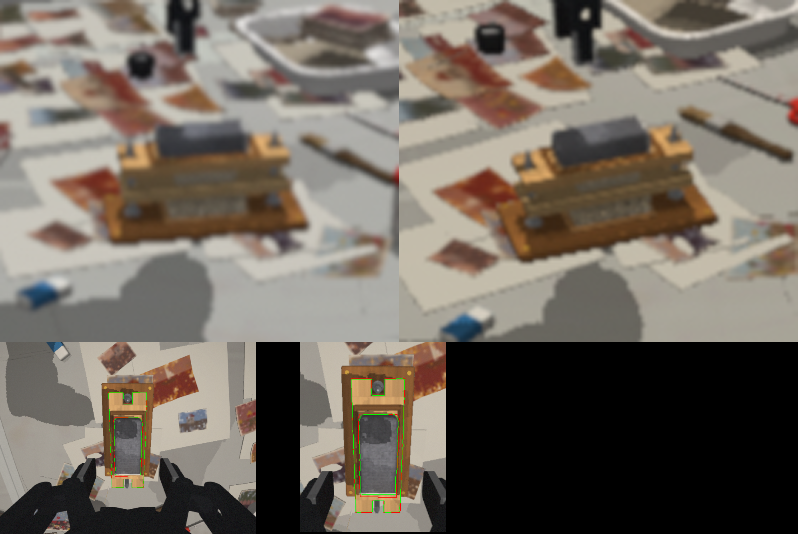

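Both side views show the stack level, with the weight at (205,137) and (600,140) inside the rails. The wrist view has it centred within about 1 mm, and the loupe and brush have not moved. Handing in.

```bash
python3 -c "
from h import *
print(env.hand_in())"
```

```text
the job is handed in; nothing more can be done
None
```

I loaded the press in the required order (large pack, separator, small pack, top board rails up, lead weight in the recess) and handed the job in at about 44 s. In the last pictures the stack looked level and centred to about 1 mm; the hand-in call gave no verdict.

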